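# Press the popped caps shut, harshest cleaner first

## Task

Three white cleaning bottles on the kitchen worktop were left with their push-down caps popped up. Press each cap lightly until it is fully shut, the harshest cleaner first: the tall round bleach bottle, then the rectangular descaler bottle, then the squat washing-up liquid bottle. Do not pick up, tip or shove any bottle, and leave the spray bottle, mug and brush alone.

Things in the scene. Friction and masses are not known exactly. Their poses are not given: they have to be found in the camera images.
- bleach: bleach bottle: the tallest of the three, round, 68 mm diameter, white with a blank paper label; loose, about 0.55 kg, stands upright on the worktop. Collar (38 mm diameter) top 195 mm above its foot; the cap's underside is 207 mm above the foot when popped fully up, 195 mm when shut. Origin: centre of the foot; z up
- bleach_cap_top (a point): centre of the flat top of that bottle's round push-down cap (37 mm diameter grey skirt, 33 mm soft dark crown on top, 18 mm tall in all); the crown is springy and gives about 1 mm per 6 N, at most 4 mm; moves with the cap and the crown; crown not squeezed: 213 mm above the foot when shut, up to 225 mm when popped up
- bleach_cap (a joint): how far that cap's skirt is pressed down (m): 0 = popped fully up, 0.012 = fully shut on the collar; starts between 0 and 0.003. Slides straight down with about 4 N of friction (no spring) and stays where it is left; stops on the collar at 0.012
- descaler: descaler bottle: middle height, rectangular body 50 mm (own x) by 84 mm (own y), 135 mm high, white with a blank label; loose, about 0.50 kg, stands upright on the worktop. Collar (38 mm diameter) top 163 mm above its foot; the cap's underside is 175 mm above the foot when popped fully up, 163 mm when shut. Origin: centre of the foot; z up
- descaler_cap_top (a point): centre of the flat top of that bottle's round push-down cap (37 mm diameter grey skirt, 33 mm soft dark crown on top, 18 mm tall in all); the crown is springy and gives about 1 mm per 6 N, at most 4 mm; moves with the cap and the crown; crown not squeezed: 181 mm above the foot when shut, up to 193 mm when popped up
- descaler_cap (a joint): how far that cap's skirt is pressed down (m): 0 = popped fully up, 0.012 = fully shut on the collar; starts between 0 and 0.003. Slides straight down with about 4 N of friction (no spring) and stays where it is left; stops on the collar at 0.012
- soap: washing-up liquid bottle: the shortest and widest of the three, squat and round, 88 mm diameter, white with a blank label; loose, about 0.45 kg, stands upright on the worktop. Collar (38 mm diameter) top 118 mm above its foot; the cap's underside is 130 mm above the foot when popped fully up, 118 mm when shut. Origin: centre of the foot; z up
- soap_cap_top (a point): centre of the flat top of that bottle's round push-down cap (37 mm diameter grey skirt, 33 mm soft dark crown on top, 18 mm tall in all); the crown is springy and gives about 1 mm per 6 N, at most 4 mm; moves with the cap and the crown; crown not squeezed: 136 mm above the foot when shut, up to 148 mm when popped up
- soap_cap (a joint): how far that cap's skirt is pressed down (m): 0 = popped fully up, 0.012 = fully shut on the collar; starts between 0 and 0.003. Slides straight down with about 4 N of friction (no spring) and stays where it is left; stops on the collar at 0.012
- spray: spray bottle, green, 70 mm diameter, 192 mm tall with a white trigger head about 95 mm long; loose bystander. Origin: centre of the foot
- mug: white mug, 80 mm diameter, 90 mm tall; loose bystander. Origin: centre of the foot
- brush: flat cleaning brush with a wooden handle and grey head, lying on the worktop, handle towards its own -x; loose bystander. Origin on its underside
There are look-alikes about, which are no part of the job. Leave any purple or yellow look-alike of the descaler alone. Leave any purple look-alike of the bleach alone.

How it is judged:
By the outcome, as a careful person would: the job done as asked, in the order asked, and still so for the second after the job is handed in, with the robot touching nothing.
It also fails if it takes over 45 s, if anything falls off the work surface, if the arm or the gripper's body presses on something with over 40 N, if the wrist force passes 120 N, or if a joint passes its speed limit or range.

## Robot

A 6-joint arm with a two-finger parallel gripper is mounted at the origin on the work surface. World frame = base frame: x ahead of the robot, y to its left, z up, the work surface at z = 0. Lengths are in m, angles in rad, forces in N, time in s.
With the tool pointing down it reaches from about 0.35 to 0.85 m from the base axis. Payload 8.1 kg.
Tool frame: the origin (TCP) lies at the very end of the fingers, on their centre line; the grasp point (between the pads) lies 19 mm behind it; z points along the fingers, y is the line along which they close (so a half turn about z gives the same grasp; the last joint's range is limited). The gripper opens to 93 mm and grips with 3 to 60 N. Pads are 15 mm wide; open, the fingers measure 128 mm over their backs; the gripper's body (75 mm by 188 mm) begins 65 mm behind the grasp point.
Start: joints at [-1.26, 0.13, 1.488, -0, 1.523, -0.085], TCP at [0.231, -0.554, 0.219] pointing down, gripper open.
Joint ranges: [-2.96, 2.96], [-0.89, 2.26], [0.02, 2.5], [-1.34, 4.48], [0, 2.73], [-2.66, 2.66]. Speed limits (rad/s): [2.39, 2.39, 2.79, 3.14, 3.14, 3.14].

## Interface

Orientations are given as a rotation vector (axis times angle).
In Python, from plant import robot gives the robot as it stands. The module is installed in compiled form; this text tells all that it offers.
- The arm moves only by the tool play_rows, never from a script. Its argument "increments" is text: rows parted by semicolons, each of 5 numbers parted by spaces: the shift along the tool's x, y, z in mm, then the turn about the tool's z in degrees, then the closure, from -1 (fully open) to 1 (shut). In form: dx dy dz yaw claw; .... A call has 1 to 20 rows; each row is the pose to reach, as a shift and turn from the pose commanded when the call began, along the tool's axes at that moment; what a row does not reach only later rows make up. A row lasts 1/10 s, in which the tool goes at most 50 mm and 8.59 degrees, less where a joint would pass 70% of its speed; a pose out of reach is approached as far as the arm can. A call with a gripper value outside its range is refused whole. The fingers move at their own pace and stop on an object; "force" is the grip in N (left out, the last holds). Time passes only in rows, so rows that repeat a pose let the fingers close. It gives the time, the measured TCP pose, the force, the opening and the grip force at its end, in the units of the state.
- robot.read_state(): the state, without advancing time (a new reading comes with each control period).
- robot.read_camera(name): name is "side" or "top" or "wrist"; returns the picture (480x640x3 uint8, blue, green, red); there is no depth.
- robot.calibration(name): a dict with "vertical_fov" (degrees; the focal length in pixels is half the picture's height over the tangent of half this angle, whatever the lens; pixels are square), "cx", "cy" (the principal point, pixels), "rvec" (rotation vector, rad) and "tvec" (3), from world to camera coordinates, as OpenCV has them. Camera axes: x right, y down, z forward; pixel columns grow to the right and rows downward; lengths in m; the calibration is good to about 2 mm. The wrist camera is an equidistant fisheye: a pixel r from the principal point sees the ray r / f radians off the axis. A picture is of the moment at which its call begins: read the wrist's pose just before it. calibration takes no time and is no camera call; for the wrist camera it gives the pose at the moment of the call.
- robot.close_job(): hands the job in; it is judged then, once.
Trained networks look in the newest picture that a camera, given by its name, has taken for a name from the list of things; names that differ only in an ending like _2 or _b are one class to them, and where a whole thing is asked for, a point or a joint stands for the part that bears it (a point fixed in the world has none). Each returns a list of dicts, best first, with "conf" (0 to 1); they miss things now and then, are a little off and sometimes report something else, mostly with a low value. They report only what shows in the picture. A call takes as long as a camera call. They do not tell look-alikes from the thing itself.
- robot.recognise(camera, query): "centre" ([x, y, z] in m, in world coordinates, good to about 4 mm: the middle of the surface that is visible of it).
- robot.regions_of(camera, query): "pixels" (480x640 bool, what is visible of it).
- robot.landmark_of(camera, query): "centre" ([x, y, z] in m, in world coordinates, good to about 4 mm: a listed point, or the origin of a listed thing).
The state is a dict: "t": time; "q": joint angles; "dq": joint speeds; "joint_torque": joint torques, N m; "tool_pos": TCP position; "orientation": TCP orientation; "force": force on the tool from outside, world axes, zero at the start; "wrist_torque": the same for the moment, N m; "opening": finger opening in m; "gripper_force": force on a finger pad.
Only numpy, scipy, OpenCV 4.12 (cv2) and the standard library are available. Lean on these libraries where they do the work, as an engineer would, in place of code of your own. Each camera call takes 0.05 s, during which the arm holds its last target. There are 200 camera calls.

## Working session

There is one attempt and no reset: what is moved stays moved. The work goes in short steps, Python scripts to look and compute and a tool call to move; the robot and the scene stay as the last step left them, time stands still between calls to the robot, and variables do not carry over. Pictures are saved under pics/ and viewed, at most 10 in all, crops included, and the job is handed in when it is done.

Besides the shell and the picture viewer there is one more tool, called after "Emit:" in YAML: its name, and indented under it one key for each argument. play_rows: Moves the arm, as the interface text tells. Its arguments: {"type":"object","properties":{"increments":{"type":"string"},"force":{"type":"number"}},"required":["increments"]}

```bash
mkdir -p pics; python3 - <<'E'
from plant import robot
import cv2, numpy as np
s=robot.read_state(); print(s['t'],s['tool_pos'],s['orientation'],s['force'],s['opening'])
for c in ['top','side']:
    cv2.imwrite(f'pics/{c}1.png',robot.read_camera(c))
    for q in ['bleach_cap_top','descaler_cap_top','soap_cap_top','bleach','descaler','soap','spray','mug','brush']:
        print(c,q,[(np.round(d['centre'],3).tolist(),round(d['conf'],2)) for d in robot.landmark_of(c,q)])
print(robot.read_state()['t'])
E
```

```text
0.0 [ 0.23116929 -0.55306755  0.21760727] [-3.07850781e+00 -6.17294570e-01  3.04881199e-04] [-0.04786738 -0.63347083  0.34705017] 0.09289360192089728
top bleach_cap_top [([0.504, -0.226, 0.221], 0.79), ([0.618, -0.234, 0.224], 0.64), ([0.388, -0.156, 0.228], 0.5)]
top descaler_cap_top [([0.558, 0.006, 0.19], 0.83), ([0.426, -0.005, 0.194], 0.66), ([0.704, 0.02, 0.195], 0.58)]
top soap_cap_top [([0.45, 0.211, 0.149], 0.78)]
top bleach [([0.383, -0.158, 0.002], 0.94), ([0.623, -0.234, -0.004], 0.69), ([0.504, -0.227, -0.003], 0.58)]
top descaler [([0.426, -0.004, -0.001], 0.94), ([0.555, 0.008, -0.001], 0.87), ([0.699, 0.014, -0.002], 0.83)]
top soap [([0.451, 0.213, -0.0], 0.58), ([0.558, 0.009, -0.001], 0.3)]
top spray [([0.723, 0.144, -0.0], 0.73)]
top mug [([0.752, -0.146, 0.001], 0.59), ([0.45, 0.207, 0.15], 0.17)]
top brush [([0.686, -0.354, 0.005], 0.71)]
side bleach_cap_top [([0.622, -0.23, 0.222], 0.64), ([0.508, -0.228, 0.224], 0.55), ([0.387, -0.16, 0.225], 0.55)]
side descaler_cap_top [([0.426, -0.008, 0.193], 0.49), ([0.555, 0.004, 0.19], 0.48), ([0.703, 0.017, 0.194], 0.42)]
side soap_cap_top [([0.451, 0.215, 0.145], 0.64)]
side bleach [([0.625, -0.23, -0.001], 0.91), ([0.388, -0.158, -0.005], 0.84), ([0.502, -0.228, 0.001], 0.75), ([0.555, 0.01, 0.001], 0.44)]
side descaler [([0.554, 0.01, 0.002], 0.96), ([0.702, 0.018, -0.001], 0.86)]
side soap [([0.453, 0.212, 0.001], 0.98)]
side spray [([0.724, 0.149, -0.002], 0.6)]
side mug [([0.749, -0.148, 0.004], 0.85), ([0.558, 0.003, 0.191], 0.61)]
side brush [([0.69, -0.349, 0.001], 0.7)]
1.0
```

View pics/top1.png

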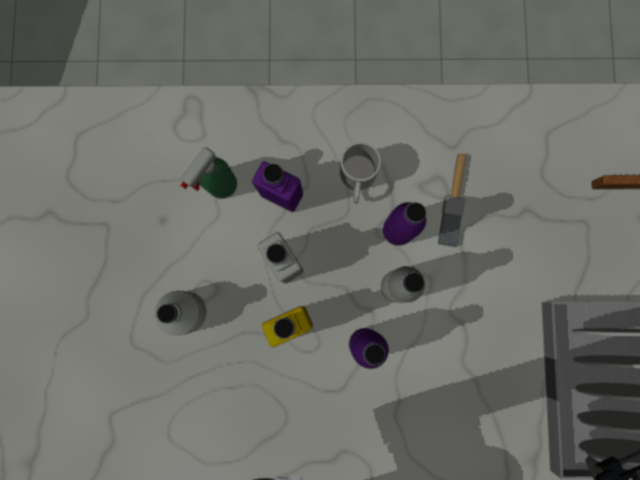

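View pics/side1.png

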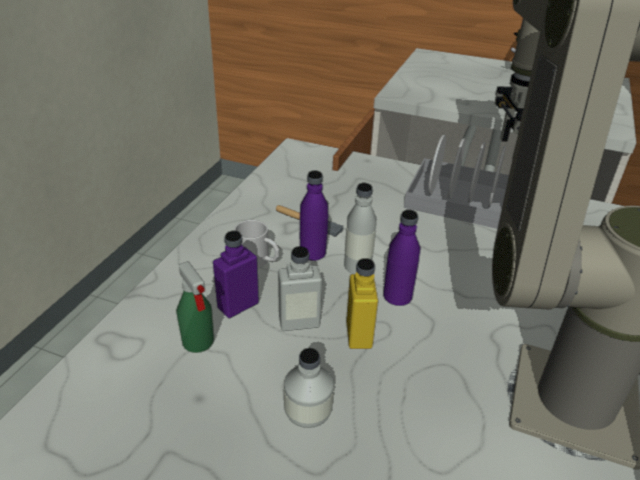

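Top view: the white bleach is at pixel (404,284), the white descaler at (280,257) and the soap at (180,312). The purple and yellow look-alikes are the other candidates. So the caps are at about (0.5045,-0.227), (0.5555,0.007) and (0.451,0.213). I'll check these by projecting the cap tops and comparing them with the dark crowns.

```bash
cat > h.py <<'E'
from plant import robot
import cv2, numpy as np
T={'bleach':(.5045,-.227,.224),'descaler':(.5555,.007,.192),'soap':(.451,.213,.147)}
def shift(p):
    s=robot.read_state(); R=cv2.Rodrigues(np.array(s['orientation']))[0]
    return np.round(1000*R.T@(np.array(p)-s['tool_pos']),1)
def ray(c,u,v):
    k=robot.calibration(c); f=240/np.tan(np.radians(k['vertical_fov']/2))
    R=cv2.Rodrigues(np.array(k['rvec'],float))[0]; t=np.array(k['tvec'],float).ravel()
    return -R.T@t, R.T@np.array([(u-k['cx'])/f,(v-k['cy'])/f,1])
def proj(c,p):
    k=robot.calibration(c); f=240/np.tan(np.radians(k['vertical_fov']/2))
    x=cv2.Rodrigues(np.array(k['rvec'],float))[0]@np.array(p)+np.array(k['tvec'],float).ravel()
    return np.array([k['cx']+f*x[0]/x[2],k['cy']+f*x[1]/x[2]])
E
python3 - <<'E'
from h import *
s=robot.read_state(); print(cv2.Rodrigues(np.array(s['orientation']))[0].round(3))
im=cv2.imread('pics/top1.png').astype(int).max(2)
for n,p in T.items():
    u,v=proj('top',p).round().astype(int)
    w=(im[v-18:v+19,u-18:u+19]<60).astype(np.uint8)
    k,l,st,ce=cv2.connectedComponentsWithStats(w); i=1+np.argmax(st[1:,4])
    cu,cv_=ce[i]+[u-18,v-18]
    o,d=ray('top',cu,cv_); q=o+d*(p[2]-o[2])/d[2]
    print(n,(u,v),(cu.round(1),cv_.round(1)),st[i],q.round(4))
print(shift((.5045,-.227,.30)))
E
```

```text
[[ 0.923  0.386  0.   ]
 [ 0.386 -0.923  0.   ]
 [ 0.    -0.    -1.   ]]
bleach (np.int64(414), np.int64(282)) (np.float64(412.7), np.float64(279.4)) [  1   3  28  26 445] [ 0.5084 -0.2256  0.224 ]
descaler (np.int64(276), np.int64(254)) (np.float64(276.6), np.float64(253.1)) [  9   8  21  19 309] [0.5566 0.0061 0.192 ]
soap (np.int64(164), np.int64(314)) (np.float64(167.3), np.float64(313.0)) [ 11   8  21  19 313] [0.4527 0.2079 0.147 ]
[ 378.  -196.   -81.4]
```

Emit:
play_rows:
  increments: "0 0 -40 0 1; 0 0 -80 0 1; 40 -20 -80 0 1; 80 -40 -80 0 1; 125 -65 -80 0 1; 170 -88 -80 0 1; 210 -109 -80 0 1; 250 -130 -80 0 1; 290 -150 -80 0 1; 330 -170 -80 0 1; 330 -170 -80 0 1; 330 -170 -80 0 1"
  force: 20

```text
t: 2.2
tool_pos: [0.4707, -0.2688, 0.2986]
orientation: [3.079, 0.622, -0.0]
force: [-0.5, -0.1, 0.4]
opening: 0.0027
gripper_force: 0.0
```

```bash
python3 - <<'E'
from h import *
im=cv2.imread('pics/top1.png'); tiles=[]
for n,p in T.items():
    u,v=proj('top',p).round().astype(int)
    tiles.append(np.clip(cv2.resize(im[v-20:v+21,u-20:u+21],(260,260),interpolation=0).astype(int)*2,0,255))
    print(n,u,v)
cv2.imwrite('pics/crop.png',np.hstack(tiles))
print(robot.read_state()['tool_pos'],robot.read_state()['force'])
k=robot.calibration('wrist');print(k)
w=robot.read_camera('wrist'); cv2.imwrite('pics/w1.png',w)
for n in T: print(n,[(np.round(d['centre'],4).tolist(),round(d['conf'],2)) for d in robot.landmark_of('wrist',n+'_cap_top')])
for c in ['side','top']:
  robot.read_camera(c)
  for n in T: print(c,n,[(np.round(d['centre'],4).tolist(),round(d['conf'],2)) for d in robot.landmark_of(c,n+'_cap_top')])
E
```

```text
bleach 414 282
descaler 276 254
soap 164 314
[ 0.47072723 -0.26878049  0.29863021] [-0.49138492 -0.0763558   0.36300932]
{'vertical_fov': 65.70646984690485, 'cx': 317.1035193800753, 'cy': 241.43154061596488, 'rvec': array([-2.40363097,  1.59420182,  0.23750979]), 'tvec': array([-0.43124264,  0.25709413,  0.5638962 ])}
bleach [([0.5058, -0.226, 0.2282], 0.81), ([0.3855, -0.1598, 0.2238], 0.7), ([0.687, -0.3534, -0.0035], 0.32)]
descaler [([0.5587, 0.0093, 0.1906], 0.97), ([0.4269, -0.0033, 0.195], 0.78)]
soap []
side bleach [([0.3861, -0.157, 0.226], 0.51), ([0.6247, -0.2338, 0.2253], 0.47), ([0.5059, -0.226, 0.2256], 0.41)]
side descaler [([0.7021, 0.0177, 0.1904], 0.61), ([0.4277, -0.0081, 0.1919], 0.48), ([0.5601, 0.0058, 0.1905], 0.44)]
side soap [([0.4543, 0.2142, 0.1493], 0.74)]
top bleach [([0.6194, -0.2389, 0.2229], 0.85), ([0.3874, -0.1586, 0.2247], 0.79), ([0.5034, -0.2286, 0.2263], 0.63), ([0.5606, 0.008, 0.0003], 0.22)]
top descaler [([0.4254, -0.0075, 0.1947], 0.78), ([0.5592, 0.0055, 0.1935], 0.77), ([0.7013, 0.0157, 0.1943], 0.56)]
top soap [([0.4505, 0.2107, 0.1495], 0.82)][ WARN:0@0.114] global loadsave.cpp:1063 imwrite_ Unsupported depth image for selected encoder is fallbacked to CV_8U.
```

View pics/crop.png

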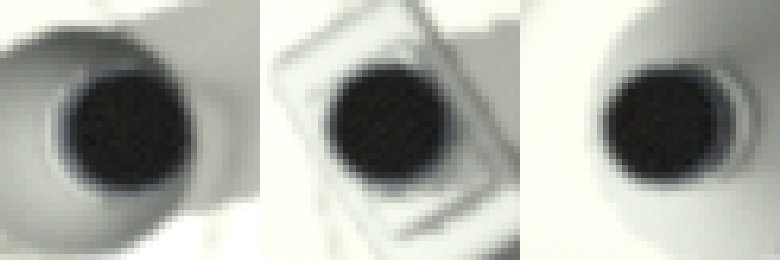

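View pics/w1.png

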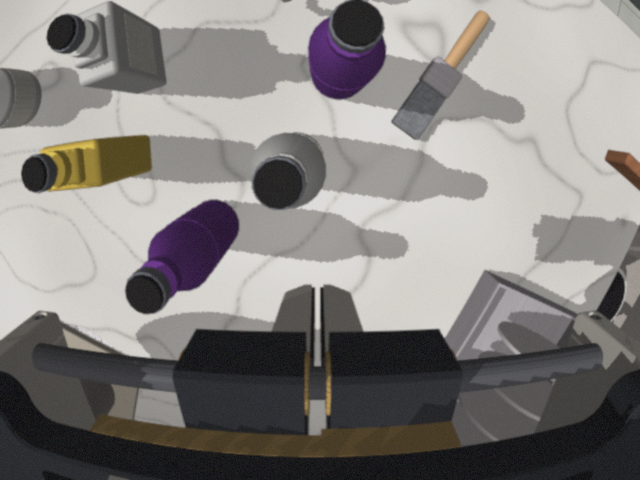

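The crop's brightened crowns sit at the projected points to within 1 px for bleach and descaler. The soap crown is at about (165.6,313), so I take soap as (0.452,0.211). The wrist view shows the white bleach cap at (278,182), clear ahead of the fingers.

```bash
python3 - <<'E'
from h import *
print(shift((.505,-.227,.236)), robot.read_state()['tool_pos'])
E
```

```text
[ 48.6 -26.   62.6] [ 0.47014267 -0.26976351  0.29863885]
```

Emit:
play_rows:
  increments: "24 -13 0 0 1; 48 -25 0 0 1; 48.5 -26 0 0 1; 48.5 -26 30 0 1; 48.5 -26 55 0 1; 48.5 -26 62 0 1; 48.5 -26 62 0 1; 48.5 -26 62 0 1"

```text
t: 3.6
tool_pos: [0.5053, -0.2274, 0.238]
orientation: [3.079, 0.617, 0.002]
force: [0.5, -0.2, 0.3]
opening: 0.0006
gripper_force: 0.0
```

```bash
python3 - <<'E'
from h import *
s=robot.read_state();print(s['tool_pos'],s['force'],s['opening'])
w=robot.read_camera('wrist'); cv2.imwrite('pics/w2.png',w)
sd=robot.read_camera('side')
u,v=proj('side',(.505,-.227,.23)).astype(int); print(u,v)
sd=cv2.resize(sd[v-50:v+50,u-50:u+50],(600,600)); cv2.imwrite('pics/s2.png',np.hstack([cv2.resize(w[180:380,220:420],(400,400)),cv2.resize(sd,(400,400))]))
E
```

```text
[ 0.50526217 -0.2273692   0.23797688] [ 0.4920015  -0.20358628  0.2508473 ] 0.0005715172008874558
362 183
```

View pics/s2.png

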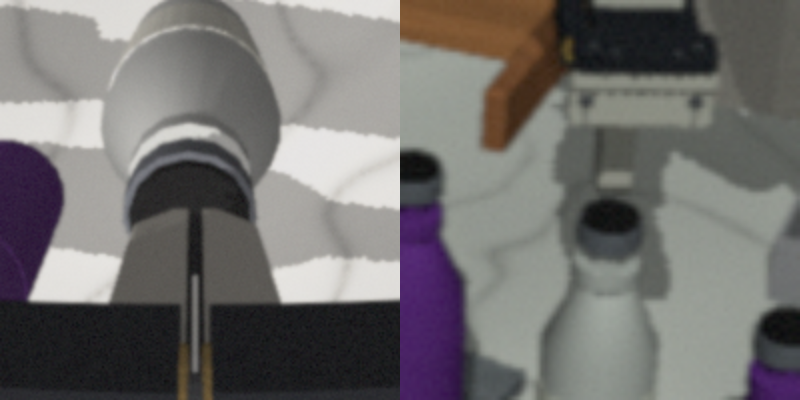

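The fingers are centred over the bleach cap, with a clear gap. I'll press in small steps.

Emit:
play_rows:
  increments: "0 0 5 0 1; 0 0 10 0 1; 0 0 13 0 1; 0 0 16 0 1; 0 0 18 0 1; 0 0 20 0 1; 0 0 20 0 1; 0 0 20 0 1"

```text
t: 4.5
tool_pos: [0.5051, -0.2269, 0.2166]
orientation: [3.08, 0.618, 0.0]
force: [-0.2, -0.4, 2.5]
opening: 0.0002
gripper_force: 1.2
```

Emit:
play_rows:
  increments: "0 0 1 0 1; 0 0 2 0 1; 0 0 3 0 1; 0 0 3 0 1; 0 0 3 0 1"

```text
t: 5.0
tool_pos: [0.5051, -0.2269, 0.2136]
orientation: [3.08, 0.618, 0.0]
force: [0.9, -1.2, 3.5]
opening: 0.0005
gripper_force: 1.5
```

Emit:
play_rows:
  increments: "0 0 1 0 1; 0 0 1.5 0 1; 0 0 1.5 0 1; 0 0 1.5 0 1"

```text
t: 5.4
tool_pos: [0.5051, -0.2269, 0.2124]
orientation: [3.08, 0.618, 0.0]
force: [0.0, 0.3, 5.0]
opening: 0.0005
gripper_force: 2.6
```

Emit:
play_rows:
  increments: "0 0 0.5 0 1; 0 0 1 0 1; 0 0 1 0 1; 0 0 1 0 1"

```text
t: 5.8
tool_pos: [0.5053, -0.227, 0.212]
orientation: [3.08, 0.618, 0.001]
force: [-1.5, 1.1, 8.2]
opening: 0.0006
gripper_force: 3.9
```

Emit:
play_rows:
  increments: "0 0 0.7 0 1; 0 0 0.7 0 1; 0 0 0.7 0 1"

```text
t: 6.1
tool_pos: [0.5054, -0.227, 0.2116]
orientation: [3.079, 0.618, 0.002]
force: [-0.8, 1.0, 9.4]
opening: 0.0008
gripper_force: 4.8
```

Emit:
play_rows:
  increments: "0 0 -10 0 1; 0 0 -40 0 1; 0 0 -70 0 1; 0 0 -70 0 1"

```text
t: 6.5
tool_pos: [0.5066, -0.2276, 0.2853]
orientation: [3.076, 0.617, 0.008]
force: [0.1, -0.4, 0.3]
opening: 0.0006
gripper_force: 0.0
```

```bash
python3 - <<'E'
from h import *
print(shift((.557,.007,.270)),robot.read_state()['tool_pos'])
robot.read_camera('wrist')
for n in T: print(n,[(np.round(d['centre'],4).tolist(),round(d['conf'],2)) for d in robot.landmark_of('wrist',n+'_cap_top')])
E
```

```text
[ 136.9 -197.1   14.9] [ 0.50658939 -0.22764309  0.28534809]
bleach [([0.3857, -0.1602, 0.2198], 0.69), ([0.623, -0.2279, 0.2269], 0.61), ([0.5016, -0.2241, 0.218], 0.59)]
descaler [([0.5567, 0.0115, 0.1899], 0.85), ([0.4295, -0.0047, 0.1895], 0.71), ([0.6875, -0.352, 0.0002], 0.47)]
soap [([0.5546, 0.0082, 0.0028], 0.36)]
```

Emit:
play_rows:
  increments: "28 -39 0 0 1; 55 -78 0 0 1; 83 -118 0 0 1; 110 -157 0 0 1; 138 -196 0 0 1; 138 -196 30 0 1; 138 -196 60 0 1; 138 -196 65 0 1; 138 -196 65 0 1; 138 -196 65 0 1"

```text
t: 7.7
tool_pos: [0.5571, 0.0068, 0.2165]
orientation: [3.08, 0.617, 0.001]
force: [0.9, 0.2, 0.5]
opening: 0.0006
gripper_force: 0.0
```

```bash
python3 - <<'E'
from h import *
w=robot.read_camera('wrist'); sd=robot.read_camera('side')
s=robot.read_state();print(s['tool_pos'],s['force'],s['opening'])
u,v=proj('side',(.557,.007,.21)).astype(int)
cv2.imwrite('pics/s3.png',np.hstack([cv2.resize(w[180:380,220:420],(400,400)),cv2.resize(sd[v-50:v+50,u-50:u+50],(400,400))]))
E
```

```text
[0.55769845 0.0067509  0.21729022] [ 0.79283383 -0.26920794  0.32851232] 0.00048201956960095026
```

View pics/s3.png

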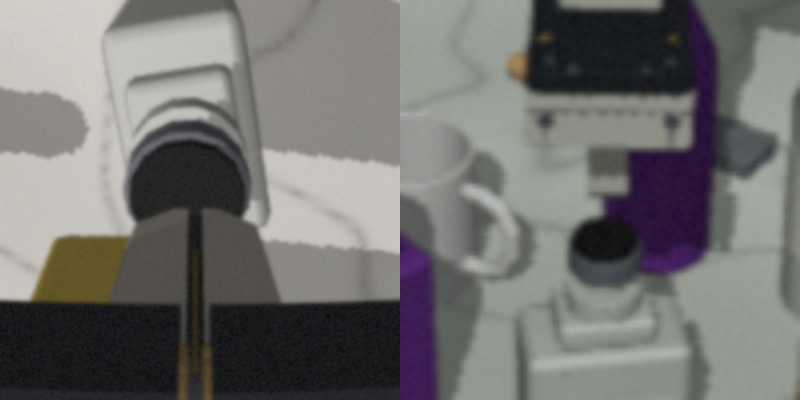

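The fingers are over the descaler cap. I'll press.

Emit:
play_rows:
  increments: "0 0 10 0 1; 0 0 20 0 1; 0 0 24 0 1; 0 0 27 0 1; 0 0 30 0 1; 0 0 32 0 1; 0 0 32 0 1; 0 0 32 0 1"

```text
t: 8.6
tool_pos: [0.5568, 0.0072, 0.1834]
orientation: [3.08, 0.618, -0.0]
force: [-1.8, -1.0, 1.2]
opening: 0.0006
gripper_force: 1.1
```

Emit:
play_rows:
  increments: "0 0 1 0 1; 0 0 2 0 1; 0 0 3 0 1; 0 0 3.5 0 1; 0 0 3.5 0 1; 0 0 3.5 0 1"

```text
t: 9.2
tool_pos: [0.557, 0.0072, 0.1803]
orientation: [3.08, 0.618, 0.001]
force: [-1.9, -0.0, 5.8]
opening: 0.0004
gripper_force: 2.9
```

Emit:
play_rows:
  increments: "0 0 0.5 0 1; 0 0 1 0 1; 0 0 1 0 1; 0 0 1 0 1"

```text
t: 9.6
tool_pos: [0.5572, 0.0072, 0.1799]
orientation: [3.08, 0.618, 0.002]
force: [-3.5, -0.3, 9.3]
opening: 0.0004
gripper_force: 4.3
```

Emit:
play_rows:
  increments: "0 0 0.3 0 1; 0 0 0.3 0 1; 0 0 0.3 0 1"

```text
t: 9.9
tool_pos: [0.5573, 0.0072, 0.1798]
orientation: [3.08, 0.618, 0.002]
force: [-3.6, -1.0, 9.6]
opening: 0.0009
gripper_force: 4.7
```

Emit:
play_rows:
  increments: "0 0 -10 0 1; 0 0 -40 0 1; 0 0 -70 0 1; -4 -46 -70 0 1; -7 -92 -70 0 1; -11 -137 -70 0 1; -15 -183 -70 0 1; -18 -229 -70 0 1; -18 -229 -40 0 1; -18 -229 -10 0 1; -18 -229 8 0 1; -18 -229 8 0 1; -18 -229 8 0 1"

```text
t: 11.2
tool_pos: [0.4518, 0.2117, 0.1709]
orientation: [-3.08, -0.618, 0.001]
force: [-0.0, 0.1, 0.4]
opening: 0.0005
gripper_force: 0.0
```

```bash
python3 - <<'E'
from h import *
w=robot.read_camera('wrist'); sd=robot.read_camera('side')
s=robot.read_state();print(s['tool_pos'],s['force'],s['opening'])
u,v=proj('side',(.452,.211,.16)).astype(int)
cv2.imwrite('pics/s4.png',np.hstack([cv2.resize(w[180:380,220:420],(400,400)),cv2.resize(sd[v-50:v+50,u-50:u+50],(400,400))]))
E
```

```text
[0.45282261 0.21182214 0.17227177] [ 0.0519389   0.37337954 -0.00329015] 0.0002949996890140229
```

View pics/s4.png

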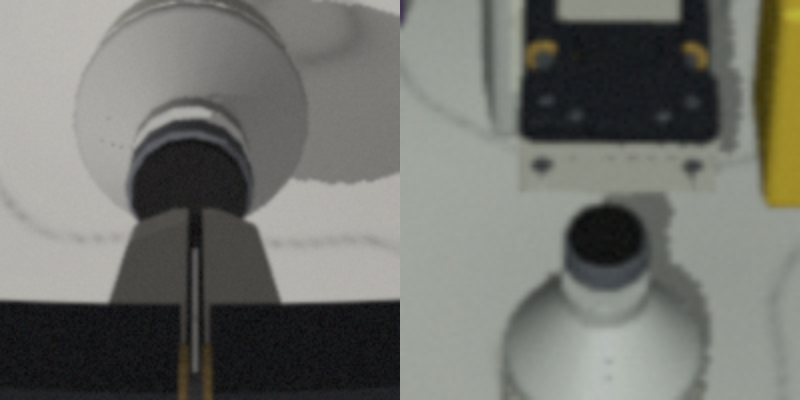

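The fingers are centred over the soap cap in the wrist view. I'll press.

Emit:
play_rows:
  increments: "0 0 10 0 1; 0 0 20 0 1; 0 0 24 0 1; 0 0 27 0 1; 0 0 30 0 1; 0 0 32 0 1; 0 0 32 0 1; 0 0 32 0 1"

```text
t: 12.1
tool_pos: [0.4519, 0.2115, 0.1386]
orientation: [3.08, 0.618, -0.0]
force: [-1.2, -0.8, 2.7]
opening: 0.0006
gripper_force: 1.1
```

Emit:
play_rows:
  increments: "0 0 1 0 1; 0 0 2 0 1; 0 0 3 0 1; 0 0 3.5 0 1; 0 0 3.5 0 1; 0 0 3.5 0 1"

```text
t: 12.7
tool_pos: [0.452, 0.2116, 0.1354]
orientation: [-3.08, -0.618, -0.001]
force: [-1.6, -1.4, 6.4]
opening: 0.0002
gripper_force: 2.8
```

Emit:
play_rows:
  increments: "0 0 0.5 0 1; 0 0 1 0 1; 0 0 1.2 0 1; 0 0 1.2 0 1; 0 0 1.2 0 1"

```text
t: 13.2
tool_pos: [0.4523, 0.2117, 0.1349]
orientation: [-3.08, -0.618, -0.002]
force: [-2.8, -2.3, 8.9]
opening: 0.0004
gripper_force: 4.6
```

Emit:
play_rows:
  increments: "0 0 -10 0 1; 0 0 -40 0 1; 0 0 -80 0 1; 0 0 -120 0 1; -50 0 -150 0 1; -50 0 -150 0 1; -50 0 -150 0 1"

```text
t: 13.9
tool_pos: [0.406, 0.1924, 0.2855]
orientation: [-3.08, -0.618, -0.006]
force: [0.1, -0.0, -0.3]
opening: 0.0003
gripper_force: 0.0
```

```bash
python3 - <<'E'
from h import *
for c in ['top','side']:
    im=robot.read_camera(c)
    for n in T: print(c,n,[(np.round(d['centre'],4).tolist(),round(d['conf'],2)) for d in robot.landmark_of(c,n+'_cap_top')],[np.round(d['centre'],3).tolist() for d in robot.landmark_of(c,n)])
    a=cv2.imread(f'pics/{c}1.png')
    if c=='side': cv2.imwrite('pics/side9.png',np.hstack([a[150:450,200:450],im[150:450,200:450]]))
E
```

```text
top bleach [([0.388, -0.1546, 0.2249], 0.84), ([0.621, -0.2382, 0.2225], 0.82), ([0.5027, -0.2272, 0.2129], 0.57)] [[0.622, -0.238, -0.002], [0.501, -0.225, -0.002], [0.383, -0.155, 0.002]]
top descaler [([0.4258, -0.0057, 0.1956], 0.79), ([0.5586, 0.0053, 0.184], 0.67), ([0.7026, 0.0205, 0.1955], 0.59)] [[0.428, -0.005, -0.001], [0.701, 0.015, -0.003], [0.555, 0.008, 0.0]]
top soap [] [[0.45, 0.213, -0.002]]
side bleach [([0.6228, -0.2285, 0.2243], 0.45), ([0.3875, -0.1567, 0.2228], 0.42)] [[0.624, -0.23, 0.003], [0.388, -0.159, -0.004]]
side descaler [([0.5575, 0.0072, 0.179], 0.72), ([0.703, 0.018, 0.1968], 0.42)] [[0.702, 0.014, 0.001], [0.559, 0.009, 0.0], [0.428, -0.004, -0.003]]
side soap [([0.4522, 0.2152, 0.1359], 0.69), ([0.7234, 0.1498, -0.0007], 0.61)] [[0.453, 0.214, 0.003]]
```

View pics/side9.png

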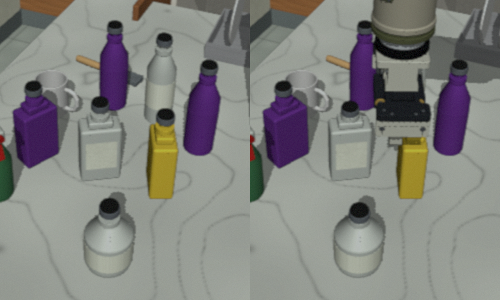

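All three caps now sit at their shut heights (213, about 181 and 136 mm), and each press ended at about 9 N, well above the 4 N sliding friction. Nothing else moved, so I'm handing in.

```bash
python3 -c "
from plant import robot
print(robot.close_job())"
```

```text
the job is handed in; nothing more can be done
None
```

I pressed the caps shut in the order asked (bleach, descaler, washing-up liquid), each with under 10 N, moved nothing else, and handed the job in at about 14 s of simulated time; no verdict came back.

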